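# Release the carving clamp and lay the printing paddle on its cork pad

### The job

Open the hold-down clamp fully by turning its red rising knob counter-clockwise (seen from above) until it reaches its top stop. Then draw the heavy-headed printing paddle out from under the clamp, holding it near its balance point so that it stays level, and set it down, without dropping it, in the middle of the cork pad and lengthwise along it, brass head at either end. Leave the clamp open and do not disturb the ink jars and other things.

Things in the scene. Friction and masses are not known exactly. Their poses are not given: they have to be found in the camera images.
- knob_grip (a point): Point to grip, on the vertical axis of the clamp's knob: an upright red bar 62 mm long (x axis), 16 mm thick (y), 34 mm high, white dot at its x+ end, on a black disc (radius 24, thickness 8 mm). The point is 14 mm below the bar's top, 20 mm above the disc. The knob rises with its screw 4 mm per radian turned, 0.132 to 0.150 m above the table; the grip must rise with it. About 0.1 N m turns it.
- knob (a joint): Turn of the knob, rad, growing counter-clockwise seen from above. 0: the clamp's round steel shoe (radius 14 mm) is down on the paddle's handle; 4.6: top stop, fully open, the shoe 18 mm above the handle. It starts at 0.1 to 0.8 and stays where it is left.
- clamp: The fixed clamp, origin at the table under the centre of its pale wooden board (300 mm along x, 120 mm along y, top 18 mm above the table). Knob axis at x = -75 mm. A green arm (36 mm wide, its round boss of radius 21 mm topping at 0.102 m) holds the screw, carried by a green post (26 x 44 mm) at x = -123 mm.
- paddle_center (a point): Centre of the printing paddle (half length, width, height), 200 mm along x, 24 mm thick, lying flat on the board. x -100 to +55 mm: dark wooden handle 30 mm wide; x +55 to +100 mm: brass head 64 mm wide. The handle's end is under the shoe, the knob axis 87 to 99 mm from this point towards x-. With the clamp open, raise it about 7 mm and draw it 45 mm towards x+ before lifting.
- paddle_balance (a point): Balance point of the paddle, on the handle's centre line, half-way up, 35 mm from the paddle's centre towards the brass head (x+). The paddle weighs 0.25 to 0.4 kg.
- pad_top (a point): Centre of the top face of the fixed flat cork pad, 300 mm long (x axis), 150 mm wide (y), 10 mm thick, on the table. Clamp and pad may change sides. Jars, a cup and other things up to 0.09 m tall stand around and between them.

How it is judged:
By the outcome, as a careful person would: the job done as asked, in the order asked, and still so for the second after the job is handed in, with the robot touching nothing.
It also fails if it takes over 72 s, if anything falls off the work surface, if the arm or the gripper's body presses on something with over 40 N, if the wrist force passes 120 N, or if a joint passes its speed limit or range.

### The arm

A 6-joint arm with a two-finger parallel gripper is mounted at the origin on the work surface. World frame = base frame: x ahead of the robot, y to its left, z up, the work surface at z = 0. Lengths are in m, angles in degrees, forces in N, time in s.
With the tool pointing down it reaches from about 0.3 to 0.875 m from the base axis. Payload 6.4 kg.
Tool frame: the origin (TCP) lies midway between the tips of the shut fingers; the grasp point (between the pads) lies 19 mm behind it; y points along the fingers, x is the direction in which the jaws open and shut, and the axes are right-handed (so a half turn about y gives the same grasp; the last joint's range is limited). The gripper opens to 85 mm and grips with 20 to 120 N. Pads are 22 mm wide; open, the fingers measure 114 mm over their backs; the gripper's body (76 mm by 85 mm) begins 54 mm behind the grasp point. The pads swing forward as they close: fully open they stand 13 mm farther back than shut.
Start: joints at [63.753, 10.359, 92.074, -0, 77.567, -11.82], TCP at [0.143, 0.557, 0.231] pointing down, gripper open.
Joint ranges: [-171.53, 171.53], [-51.25, 118.39], [17.06, 147.69], [-65.23, 245.23], [0, 150.52], [-178.68, 178.68]. Speed limits (degrees/s): [147.25, 147.25, 172.46, 180, 180, 180].

### API

Orientations are given as [roll, pitch, yaw] about the fixed x, y, z axes, in that order (R = Rz(yaw) Ry(pitch) Rx(roll)).
In Python, from workcell import arm gives the robot as it stands.
- The arm moves only by the shell command python3 -m creep 'ROWS'. ROWS is JSON, one flat list of numbers, 7 for each row, row after row: the shift along the world's x, y, z in m, then the turn, a rotation vector about the world's x, y, z in rad, then the finger opening in m, from 0 to 0.0854. A call has 1 to 5 rows; each row shifts and turns the commanded pose from where the row before left it; what a row does not reach is not made up. A row lasts 1/12 s, in which the tool goes at most 41.7 mm and 7.16 degrees, less where a joint would pass 70% of its speed; a pose out of reach is approached as far as the arm can. A call with a gripper value outside its range is refused whole. The fingers move at their own pace and stop on an object; the grip force is fixed at half the most. Time passes only in rows, so rows that do not move let the fingers close. It gives the time, the measured TCP pose, the force and the opening at its end, in the units of the state.
- arm.state(): the state, without advancing time (a new reading comes with each control period).
- arm.capture(name): name is "scene" or "top" or "wrist"; returns the picture (384x512x3 uint8, red, green, blue); there is no depth.
- arm.camera_model(name): a dict with "intrinsics" (3x3 intrinsics, pixels), "rvec" (rotation vector, rad) and "tvec" (3), from world to camera coordinates, as OpenCV has them; the wrist camera has in their place "hand_eye" (4x4, takes a point from camera to tool coordinates, whose origin is the TCP and whose axes are the tool frame's). Camera axes: x right, y down, z forward; pixel columns grow to the right and rows downward; lengths in m; the calibration is good to about 2 mm. The wrist camera is an equidistant fisheye: a pixel r from the principal point sees the ray r / f radians off the axis. A picture is of the moment at which its call begins: read the wrist's pose just before it. camera_model takes no time and is no camera call.
- arm.close_job(): hands the job in, once; it reports no verdict.
The state is a dict: "clock": time; "joint_positions": joint angles; "dq": joint speeds; "effort": joint torques, N m; "eef_pos": TCP position; "tcp_rot": TCP orientation; "ft_force": force on the tool from outside, world axes, zero at the start; "torque": the same for the moment, N m; "grip_width": finger opening in m.
Only numpy, scipy, OpenCV 4.12 (cv2) and the standard library are available. Lean on these libraries where they do the work, as an engineer would, in place of code of your own. Each camera call takes 0.05 s, during which the arm holds its last target. There are 200 camera calls.

## Working session

There is one attempt and no reset: what is moved stays moved. The work goes in short steps, Python scripts to look and compute and a shell command to move; the robot and the scene stay as the last step left them, time stands still between calls to the robot, and variables do not carry over. Pictures are saved under pics/ and viewed, about 8 in all and at most 12, crops included, and the job is handed in when it is done.

```bash
mkdir -p pics; ls
cat > h.py <<'E'
import numpy as np, cv2
from workcell import arm
from scipy.spatial.transform import Rotation as R
def ray(name,px,st=None):
    m=arm.camera_model(name);K=np.array(m["intrinsics"],float)
    px=np.atleast_2d(np.array(px,float))
    if name!="wrist":
        Rm=cv2.Rodrigues(np.array(m["rvec"],float))[0];t=np.array(m["tvec"],float).ravel()
        d=np.c_[(px-K[:2,2])/[K[0,0],K[1,1]],np.ones(len(px))]
        return -Rm.T@t,d@Rm
    X=np.array(m["hand_eye"]);st=st or arm.state()
    v=(px-K[:2,2])/[K[0,0],K[1,1]];r=np.linalg.norm(v,axis=1)
    d=np.c_[v/np.maximum(r,1e-9)[:,None]*np.sin(r)[:,None],np.cos(r)]
    T=np.eye(4);T[:3,:3]=R.from_euler('xyz',st["tcp_rot"],degrees=True).as_matrix();T[:3,3]=st["eef_pos"]
    T=T@X
    return T[:3,3],d@T[:3,:3].T
def onz(name,px,z,st=None):
    o,d=ray(name,px,st);return o+d*((z-o[2])/d[:,2])[:,None]
E
python3 - <<'E'
from h import *
print(arm.state())
for n in("top","scene"):
    a=arm.capture(n);cv2.imwrite(f"pics/{n}0.png",a[:,:,::-1]);m=arm.camera_model(n);print(n,ray(n,[[256,192]]))
print(arm.camera_model("wrist"))
i=np.hstack([cv2.imread("pics/top0.png")]);cv2.imwrite("pics/t0b.png",cv2.resize(i,(800,600)))
E
```

```text
pics
{'clock': 0.0, 'joint_positions': array([ 6.37529957e+01,  1.04016324e+01,  9.21342893e+01,  1.85213781e-03,
        7.75679077e+01, -1.18217022e+01]), 'dq': array([-0.20532283,  0.01901666, -0.00825613,  0.00825969, -0.01294675,
       -0.07139827]), 'effort': array([ 1.35653201e-03, -4.44863856e+01, -3.51343954e+01, -5.44525210e-05,
        8.95935693e-03, -4.32605350e-05]), 'eef_pos': array([0.14297132, 0.55634825, 0.23036452]), 'tcp_rot': array([-89.97695914,   0.1012568 ,  75.57431784]), 'ft_force': array([ 0.46788709, -0.02188479,  0.02665387]), 'torque': array([ 0.03669288,  0.00465949, -0.0178917 ]), 'grip_width': 0.08541400719646415}
top (array([ 0.47778575, -0.02294003,  0.9199398 ]), array([[ 0.0866305 ,  0.01004514, -0.99619894]]))
scene (array([ 0.97589219, -0.23261897,  0.6609049 ]), array([[-0.56791528,  0.29879868, -0.76704348]]))
{'intrinsics': array([[297.31863964,   0.        , 254.7186515 ],
       [  0.        , 297.31863964, 191.1357071 ],
       [  0.        ,   0.        ,   1.        ]]), 'hand_eye': array([[ 9.99999612e-01,  4.18569970e-04,  7.75136626e-04,
        -2.61550851e-04],
       [-6.26242533e-04, -2.81068206e-01,  9.59687590e-01,
        -1.41920022e-01],
       [ 6.19562668e-04, -9.59687703e-01, -2.81067835e-01,
         7.27695630e-02],
       [ 0.00000000e+00,  0.00000000e+00,  0.00000000e+00,
         1.00000000e+00]])}
```

View pics/t0b.png

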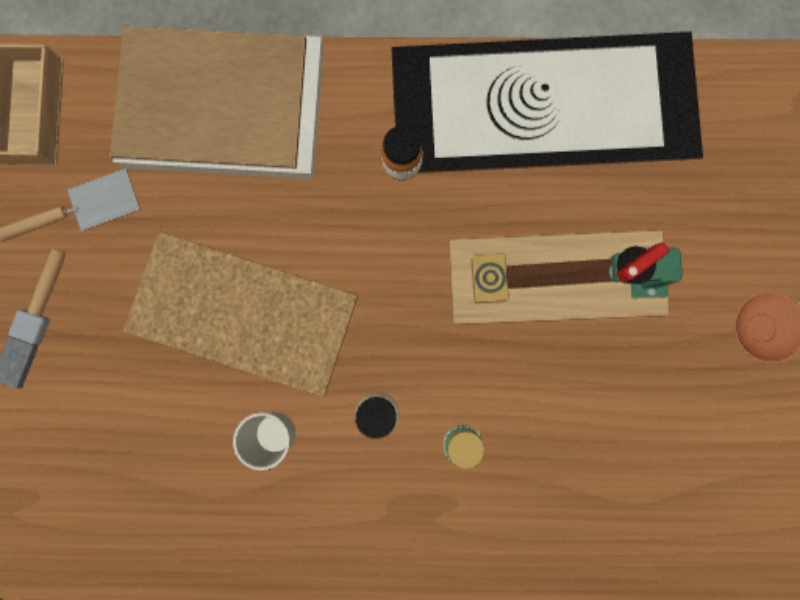

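View pics/scene0.png

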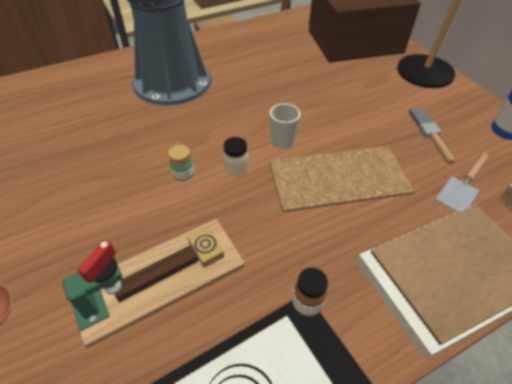

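Top view (800 px scale): the board spans (450–668, 232–323) with its brass head at (490,278) and the red knob at (645,262). The cork pad has corners at about (160,234), (356,296), (323,395), (124,330). Jars stand at (376,416), (464,447) and (402,150), with a cup at (262,440).

Run:
```python
from h import *
i=cv2.imread("pics/top0.png");hsv=cv2.cvtColor(i,cv2.COLOR_BGR2HSV);s=1.5625
def big(m):
    c,_=cv2.findContours(m.astype(np.uint8),0,2);return max(c,key=cv2.contourArea)
def sub(x0,y0,x1,y1):
    m=np.zeros(i.shape[:2],bool);m[int(y0/s):int(y1/s),int(x0/s):int(x1/s)]=1;return m
H,S,V=[hsv[...,k].astype(int) for k in range(3)]
red=((H<6)|(H>174))&(S>170)&(V>90)&sub(600,220,690,300)
rc=cv2.minAreaRect(big(red));print("red",rc,onz("top",[rc[0]],.150),onz("top",[rc[0]],.14),cv2.contourArea(big(red)))
b=cv2.boxPoints(rc);print(onz("top",b,.15))
print("board",onz("top",np.array([[450,240],[662,232],[668,314],[454,323]])/s,.018))
print("pad",p:=onz("top",np.array([[160,234],[356,296],[323,395],[124,330]])/s,.01),p.mean(0), np.linalg.norm(np.diff(p,axis=0),axis=1))
print("brass",b:=onz("top",np.array([[471,255],[505,253],[509,300],[474,303]])/s,.042),b.mean(0))
print("handle at brass / far",onz("top",np.array([[508,276.5],[608,271.5]])/s,.042))
print("dot",onz("top",np.array([[632,271]])/s,.155))
print("jars",onz("top",np.array([[376,416],[464,447],[402,150],[262,440]])/s,.07))
print("axes",onz("top",[[256,0],[256,383],[0,192],[511,192]],0))
```

```text
red ((410.9768981933594, 167.65029907226562), (9.19301700592041, 36.39574432373047), 53.746158599853516) [[ 0.59319557 -0.30352515  0.15      ]] [[ 0.59469451 -0.3071694   0.14      ]] 284.0
[[ 0.57963295 -0.27096576  0.15      ]
 [ 0.62070449 -0.32641319  0.15      ]
 [ 0.60678851 -0.33615735  0.15      ]
 [ 0.56584474 -0.28076865  0.15      ]]
board [[ 0.64159861 -0.08322586  0.018     ]
 [ 0.65565852 -0.38033661  0.018     ]
 [ 0.5404703  -0.38566375  0.018     ]
 [ 0.52489478 -0.08922938  0.018     ]]
pad [[0.64796038 0.32957173 0.01      ]
 [0.56195028 0.04831029 0.01      ]
 [0.42322346 0.0918865  0.01      ]
 [0.5106152  0.37435094 0.01      ]] [0.53593733 0.21102987 0.01      ] [0.29411857 0.14540982 0.29567461]
brass [[ 0.61676958 -0.11034805  0.042     ]
 [ 0.61995948 -0.15669778  0.042     ]
 [ 0.55561783 -0.16186542  0.042     ]
 [ 0.55105798 -0.1144717   0.042     ]] [ 0.58585122 -0.13584574  0.042     ]
handle at brass / far [[ 0.5876944  -0.16064817  0.042     ]
 [ 0.59585119 -0.29634863  0.042     ]]
dot [[ 0.58152325 -0.28948499  0.155     ]]
jars [[ 0.40069751  0.01505742  0.07      ]
 [ 0.36264378 -0.09879141  0.07      ]
 [ 0.75393349 -0.01486318  0.07      ]
 [ 0.3683181   0.16198969  0.07      ]]
axes [[ 1.00515321 -0.00881286  0.        ]
 [ 0.14865042 -0.01810024  0.        ]
 [ 0.55202578  0.55922489  0.        ]
 [ 0.56344852 -0.57709725  0.        ]]
```

```bash
python3 -m creep '[0.015,-0.0289,0.002,0,0,-0.124,0.085, 0.015,-0.0289,0.002,0,0,-0.124,0.085, 0.015,-0.0289,0.002,0,0,-0.124,0.085, 0.015,-0.0289,0.002,0,0,-0.124,0.085, 0.015,-0.0289,0.002,0,0,-0.124,0.085]'
python3 -m creep '[0.015,-0.0289,0,0,0,-0.124,0.085, 0.015,-0.0289,0,0,0,-0.124,0.085, 0.015,-0.0289,0,0,0,-0.124,0.085, 0.015,-0.0289,0,0,0,-0.124,0.085, 0.015,-0.0289,0,0,0,-0.124,0.085]'
python3 -m creep '[0.015,-0.0289,0,0,0,-0.124,0.085, 0.015,-0.0289,0,0,0,-0.124,0.085, 0.015,-0.0289,0,0,0,-0.124,0.085, 0.015,-0.0289,0,0,0,-0.124,0.085, 0.015,-0.0289,0,0,0,-0.124,0.085]'
python3 -c "from h import *;print(arm.state()['joint_positions'])"
```

```text
clock: 0.52
eef_pos: [0.2183, 0.4108, 0.2409]
tcp_rot: [-90.0, 0.0, 39.7]
ft_force: [1.0, 0.1, -0.1]
grip_width: 0.0847
clock: 0.93
eef_pos: [0.2934, 0.2664, 0.2411]
tcp_rot: [-90.0, 0.0, 4.2]
ft_force: [0.2, -1.0, 1.2]
grip_width: 0.0853
clock: 1.35
eef_pos: [0.3684, 0.1218, 0.2412]
tcp_rot: [-90.0, -0.0, -31.4]
ft_force: [0.7, 0.1, 0.3]
grip_width: 0.0851
[ 6.24300194e-01 -1.61511507e+01  1.16229583e+02  5.15927694e-03
  7.99152492e+01  3.19781192e+01]
```

```bash
python3 -m creep '[0.015,-0.0287,0,0,0,-0.1245,0.085, 0.015,-0.0287,0,0,0,-0.1245,0.085, 0.015,-0.0287,0,0,0,-0.1245,0.085, 0.015,-0.0287,0,0,0,-0.1245,0.085, 0.015,-0.0287,0,0,0,-0.1245,0.085]'
python3 -m creep '[0.015,-0.0287,0,0,0,-0.1245,0.085, 0.015,-0.0287,0,0,0,-0.1245,0.085, 0.015,-0.0287,0,0,0,-0.1245,0.085, 0.015,-0.0287,0,0,0,-0.1245,0.085, 0.015,-0.0287,0,0,0,-0.1245,0.085]'
python3 -m creep '[0.015,-0.0287,0,0,0,-0.1245,0.085, 0.015,-0.0287,0,0,0,-0.1245,0.085, 0.015,-0.0287,0,0,0,-0.1245,0.085, 0.015,-0.0287,0,0,0,-0.1245,0.085, 0.015,-0.0287,0,0,0,-0.1245,0.085]'
python3 -m creep '[0,0,0,0,0,-0.08,0.085,0,0,0,0,0,0,0.085,0,0,0,0,0,0,0.085]'
cat > look.py <<'E'
import sys
from h import *
st=arm.state();a=arm.capture("wrist");cv2.imwrite(f"pics/{sys.argv[1]}.png",a[:,:,::-1])
import json;json.dump({k:list(st[k]) for k in("eef_pos","tcp_rot")},open(f"pics/{sys.argv[1]}.json","w"))
print(st["eef_pos"],st["tcp_rot"],st["joint_positions"])
E
python3 look.py w1
```

```text
clock: 1.77
eef_pos: [0.4435, -0.0217, 0.241]
tcp_rot: [-90.0, 0.0, -67.0]
ft_force: [1.8, 1.3, 0.7]
grip_width: 0.085
clock: 2.18
eef_pos: [0.5185, -0.1651, 0.2407]
tcp_rot: [-90.0, 0.0, -102.7]
ft_force: [1.2, 1.0, -0.0]
grip_width: 0.0849
clock: 2.6
eef_pos: [0.5935, -0.3084, 0.2405]
tcp_rot: [-90.1, -0.0, -138.4]
ft_force: [0.9, 0.1, 0.3]
grip_width: 0.0849
clock: 2.85
eef_pos: [0.5928, -0.3068, 0.2402]
tcp_rot: [-90.1, -0.0, -142.4]
ft_force: [-0.5, 0.2, -0.9]
grip_width: 0.0851
[ 0.59280396 -0.30681214  0.24024574] [-9.01165603e+01 -1.82049700e-02 -1.42446959e+02] [-3.75351673e+01  2.16604116e+01  7.69439876e+01  1.25401213e-02
  8.15129207e+01  1.04909947e+02]
```

View pics/w1.png

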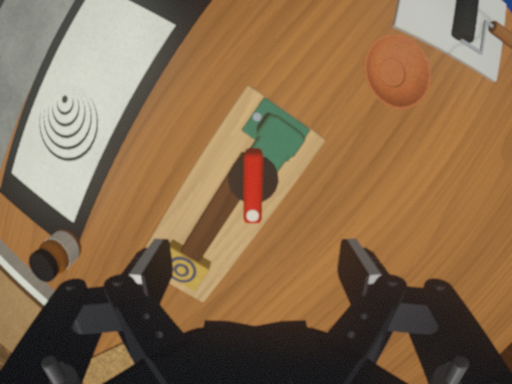

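The wrist view shows the red bar running from (254,150) to (252,220), with the white dot at (252,215) and the disc around (252,178). The brass head is at (183,270).

Run:
```python
from h import *;import json
i=cv2.imread("pics/w1.png");st=json.load(open("pics/w1.json"))
h=cv2.cvtColor(i,cv2.COLOR_BGR2HSV).astype(int);H,S,V=h[...,0],h[...,1],h[...,2]
sub=np.zeros(H.shape,bool);sub[130:235,220:290]=1
m=((H<6)|(H>174))&(S>150)&(V>80)&sub
print("V hist",np.histogram(V[m],10))
for t in(80,150,180):
    mm=(m&(V>t)).astype(np.uint8);c=max(cv2.findContours(mm,0,2)[0],key=cv2.contourArea)
    r=cv2.minAreaRect(c);b=cv2.boxPoints(r);print(t,r);print(onz("wrist",b,.148,st).round(4).tolist(), onz("wrist",[r[0]],.148,st))
w=(S<60)&(V>150)&sub;ys,xs=np.nonzero(w);print("dot",xs.mean(),ys.mean(),onz("wrist",[[xs.mean(),ys.mean()]],.148,st))
d=(V<60)&sub;c=max(cv2.findContours(d.astype(np.uint8),0,2)[0],key=cv2.contourArea);(cx,cy),r=cv2.minEnclosingCircle(c);print("disc",cx,cy,r,onz("wrist",[[cx,cy],[cx+r,cy]],.1145,st))
cv2.imwrite("pics/c1.png",cv2.resize(i[90:320,120:340],None,fx=2.5,fy=2.5))
```

```text
V hist (array([  5,  25,  35,  18,  33,  65,  64, 127, 179, 553]), array([101. , 110.8, 120.6, 130.4, 140.2, 150. , 159.8, 169.6, 179.4,
       189.2, 199. ]))
80 ((253.0, 186.0), (20.0, 70.0), 0.0)
[[0.5848, -0.2817, 0.148], [0.6207, -0.3294, 0.148], [0.6081, -0.3391, 0.148], [0.5713, -0.2921, 0.148]] [[ 0.59684253 -0.31135487  0.148     ]]
150 ((252.5, 188.0), (66.0, 17.0), 90.0)
[[0.6181, -0.3273, 0.148], [0.6074, -0.3356, 0.148], [0.5727, -0.291, 0.148], [0.5841, -0.2822, 0.148]] [[ 0.59613253 -0.30975713  0.148     ]]
180 ((252.5, 184.0), (54.0, 13.0), 90.0)
[[0.6159, -0.327, 0.148], [0.6077, -0.3333, 0.148], [0.5796, -0.2972, 0.148], [0.5883, -0.2905, 0.148]] [[ 0.59819617 -0.3124493   0.148     ]]
dot 252.09278350515464 215.17525773195877 [[ 0.58191784 -0.29063891  0.148     ]]Traceback (most recent call last):
  File "<stdin>", line 11, in <module>
ValueError: max() iterable argument is empty
```

```bash
python3 -m creep '[0.0027,-0.0032,-0.025,0,0,0,0.085, 0,0,-0.025,0,0,0,0.085, 0,0,-0.025,0,0,0,0.085, 0,0,-0.025,0,0,0,0.085, 0,0,-0.012,0,0,0,0.085]'
python3 -m creep '[0,0,-0.010,0,0,0,0.085, 0,0,0,0,0,0,0.085, 0,0,0,0,0,0,0.085]'
python3 - <<'E'
from h import *
a=arm.capture("scene");b=arm.capture("wrist");cv2.imwrite("pics/s2.png",np.hstack([cv2.resize(a[200:360,20:220],(400,320)),cv2.resize(b[100:356,100:420],(400,320))])[:,:,::-1])
print(arm.state()["eef_pos"],arm.state()["ft_force"])
E
```

```text
clock: 3.32
eef_pos: [0.5943, -0.3079, 0.1261]
tcp_rot: [-90.3, -0.1, -142.4]
ft_force: [-0.7, 0.7, -0.4]
grip_width: 0.0851
clock: 3.57
eef_pos: [0.5963, -0.3102, 0.1201]
tcp_rot: [-90.0, 0.0, -142.5]
ft_force: [-0.1, 0.3, 0.5]
grip_width: 0.0852
[ 0.59698595 -0.31091251  0.12137793] [-0.09645916 -0.31731685  0.12115475]
```

View pics/s2.png

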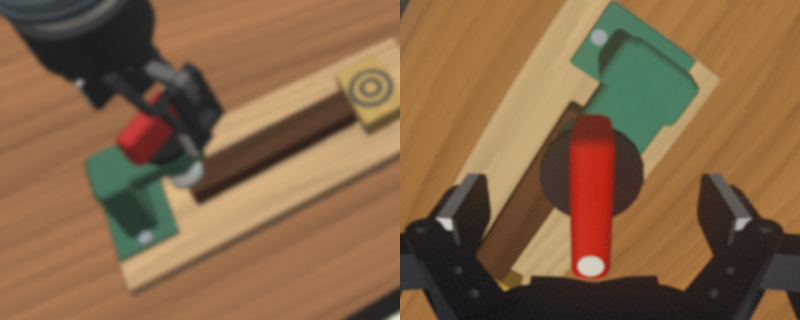

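The bar (crop x≈592) sits midway between the fingers (455 and 720) and is aligned with them. I'll lower 2 mm and close.

```bash
python3 -m creep '[0,0,-0.002,0,0,0,0.06, 0,0,0,0,0,0,0.03, 0,0,0,0,0,0,0.0, 0,0,0,0,0,0,0.0, 0,0,0,0,0,0,0]'
python3 -m creep '[0,0,0,0,0,0,0, 0,0,0,0,0,0,0, 0,0,0,0,0,0,0, 0,0,0,0,0,0,0, 0,0,0,0,0,0,0]'
python3 -c "from h import *;s=arm.state();print(s['ft_force'],s['torque'],s['joint_positions'])"
```

```text
clock: 4.08
eef_pos: [0.596, -0.3104, 0.1175]
tcp_rot: [-90.0, 0.0, -142.6]
ft_force: [0.2, 0.9, -0.5]
grip_width: 0.025
clock: 4.5
eef_pos: [0.5968, -0.3098, 0.1177]
tcp_rot: [-90.0, 0.1, -142.6]
ft_force: [5.2, 3.6, 2.0]
grip_width: 0.0155
[5.203902   3.63623243 2.03042009] [ 0.60492757 -0.61231326 -0.0623176 ] [-3.75592042e+01  2.86647962e+01  8.19592834e+01  7.76325802e-02
  6.93138032e+01  1.04981722e+02]
```

```bash
python3 -m creep '[0,0,0.0004,0,0,0.1,0, 0,0,0.0004,0,0,0.1,0, 0,0,0.0004,0,0,0.1,0, 0,0,0.0004,0,0,0.1,0, 0,0,0.0004,0,0,0.1,0]'
python3 -m creep '[0,0,0.0004,0,0,0.1,0, 0,0,0.0004,0,0,0.1,0, 0,0,0.0004,0,0,0.1,0, 0,0,0.0004,0,0,0.1,0, 0,0,0.0004,0,0,0.1,0]'
python3 -c "from h import *;s=arm.state();print(s['ft_force'],s['torque'],s['joint_positions'])"
```

```text
clock: 4.92
eef_pos: [0.5971, -0.3095, 0.1198]
tcp_rot: [-89.9, 0.1, -113.6]
ft_force: [5.2, 4.7, 2.2]
grip_width: 0.0153
clock: 5.33
eef_pos: [0.5973, -0.3089, 0.1218]
tcp_rot: [-89.9, 0.1, -85.0]
ft_force: [4.9, 6.9, 1.9]
grip_width: 0.0153
[4.88543771 6.86486019 1.91182814] [ 1.01780419 -0.91173438 -0.12089709] [-37.51379071  28.39754196  81.83715119   0.16581043  69.70520061
  47.40288418]
```

Turning well; forces are small.

```bash
python3 -m creep '[0,0,0.0004,0,0,0.1,0, 0,0,0.0004,0,0,0.1,0, 0,0,0.0004,0,0,0.1,0, 0,0,0.0004,0,0,0.1,0, 0,0,0.0004,0,0,0.1,0]'
python3 -m creep '[0,0,0.0004,0,0,0.1,0, 0,0,0.0004,0,0,0.1,0, 0,0,0.0004,0,0,0.1,0, 0,0,0.0004,0,0,0.1,0, 0,0,0.0004,0,0,0.1,0]'
python3 -m creep '[0,0,0.0004,0,0,0.1,0, 0,0,0.0004,0,0,0.1,0, 0,0,0.0004,0,0,0.1,0, 0,0,0.0004,0,0,0.1,0, 0,0,0.0004,0,0,0.1,0]'
python3 -m creep '[0,0,0.0004,0,0,0.1,0, 0,0,0.0004,0,0,0.1,0, 0,0,0.0004,0,0,0.1,0, 0,0,0.0004,0,0,0.1,0, 0,0,0.0004,0,0,0.1,0]'
python3 -c "from h import *;s=arm.state();print(s['ft_force'],s['torque'],s['joint_positions'])"
```

```text
clock: 5.75
eef_pos: [0.5972, -0.3085, 0.1238]
tcp_rot: [-89.8, 0.0, -56.3]
ft_force: [5.2, 7.8, 4.2]
grip_width: 0.0152
clock: 6.17
eef_pos: [0.5969, -0.3081, 0.1257]
tcp_rot: [-89.8, 0.0, -27.7]
ft_force: [3.1, 9.1, 4.2]
grip_width: 0.0153
clock: 6.58
eef_pos: [0.5965, -0.3079, 0.1277]
tcp_rot: [-89.8, -0.0, 1.0]
ft_force: [0.9, 10.7, 5.7]
grip_width: 0.0151
clock: 7.0
eef_pos: [0.596, -0.3079, 0.1297]
tcp_rot: [-89.8, -0.1, 29.6]
ft_force: [-1.1, 9.6, 6.6]
grip_width: 0.0151
[-1.11996841  9.62410447  6.63287251] [ 1.6788584   0.01641777 -0.14149574] [-37.50786197  27.84598593  81.64133955   0.15000021  70.68176656
 -67.18632925]
```

```bash
python3 -m creep '[0,0,0.0004,0,0,0.1,0, 0,0,0.0004,0,0,0.1,0, 0,0,0.0004,0,0,0.1,0, 0,0,0.0004,0,0,0.1,0, 0,0,0.0004,0,0,0.1,0]'
python3 -m creep '[0,0,0.0004,0,0,0.1,0, 0,0,0.0004,0,0,0.1,0, 0,0,0.0004,0,0,0.1,0, 0,0,0,0,0,0,0]'
python3 -c "from h import *;s=arm.state();print(s['torque'])"
python3 -m creep '[0,0,0.0002,0,0,0.05,0, 0,0,0.0002,0,0,0.05,0, 0,0,0,0,0,0,0]'
python3 -c "from h import *;s=arm.state();print(s['torque'])"
python3 -m creep '[0,0,0.0002,0,0,0.05,0, 0,0,0,0,0,0,0]'
python3 -c "from h import *;s=arm.state();print(s['torque'])"
```

```text
clock: 7.42
eef_pos: [0.5955, -0.3083, 0.1317]
tcp_rot: [-89.8, -0.1, 58.3]
ft_force: [-2.0, 8.5, 6.2]
grip_width: 0.0156
clock: 7.75
eef_pos: [0.5954, -0.3085, 0.1329]
tcp_rot: [-89.8, -0.1, 75.5]
ft_force: [-2.0, 7.4, 8.1]
grip_width: 0.0149
[1.45585925 0.36405809 0.04718731]
clock: 8.0
eef_pos: [0.5953, -0.3086, 0.1333]
tcp_rot: [-89.9, -0.1, 81.1]
ft_force: [-3.4, 8.7, 6.8]
grip_width: 0.0148
[1.43515744 0.35379869 0.02402832]
clock: 8.17
eef_pos: [0.5953, -0.3087, 0.1335]
tcp_rot: [-89.9, -0.1, 83.9]
ft_force: [-3.1, 7.1, 6.1]
grip_width: 0.0155
[1.41531847 0.44933954 0.07032409]
```

```bash
python3 -m creep '[0,0,0.0001,0,0,0.04,0, 0,0,0,0,0,0,0]'
python3 -c "from h import *;s=arm.state();print(s['torque'],s['ft_force'],s['tcp_rot'])"
python3 -m creep '[0,0,0.0001,0,0,0.04,0, 0,0,0,0,0,0,0]'
python3 -c "from h import *;s=arm.state();print(s['torque'],s['ft_force'],s['tcp_rot'])"
python3 -m creep '[0,0,0,0,0,0.04,0, 0,0,0,0,0,0,0]'
python3 -c "from h import *;s=arm.state();print(s['torque'],s['ft_force'],s['tcp_rot'],s['joint_positions'])"
```

```text
clock: 8.33
eef_pos: [0.5953, -0.3087, 0.1337]
tcp_rot: [-89.9, -0.2, 86.2]
ft_force: [-2.7, 6.9, 6.9]
grip_width: 0.0151
[1.36002286 0.42755191 0.02477161] [-2.7341968   6.94954112  6.90629199] [-89.87597982  -0.15319866  86.17310144]
clock: 8.5
eef_pos: [0.5953, -0.3088, 0.1337]
tcp_rot: [-89.9, -0.2, 88.4]
ft_force: [-2.7, 7.8, 7.6]
grip_width: 0.0152
[ 1.36470179  0.47983771 -0.75217909] [-2.74165403  7.84213517  7.59362214] [-89.88467946  -0.17006435  88.37904332]
clock: 8.67
eef_pos: [0.5952, -0.3088, 0.1338]
tcp_rot: [-89.9, -0.2, 90.6]
ft_force: [-3.0, 7.1, 8.0]
grip_width: 0.0154
[ 1.35257116  0.55291984 -1.68425837] [-2.99882326  7.13164688  7.98966017] [-89.90394506  -0.1975018   90.56124199] [-3.75845376e+01  2.75865408e+01  8.15080075e+01  1.01462059e-01
  7.11030109e+01 -1.28178971e+02]
```

The reaction torque jumped to -1.7 Nm at the stop, after 4.0 rad. I'll relax slightly, release and rise.

```bash
python3 -m creep '[0,0,0,0,0,-0.045,0, 0,0,0,0,0,0,0.03, 0,0,0,0,0,0,0.05, 0,0,0,0,0,0,0.07, 0,0,0,0,0,0,0.07]'
python3 -m creep '[0,0,0.005,0,0,0,0.085, 0,0,0.015,0,0,0,0.085, 0,0,0.03,0,0,0,0.085, 0,0.02,0.03,0,0,0,0.085, 0,0.03,0.03,0,0,0,0.085]'
python3 -m creep '[0,0.03,0,0,0,0.08,0.085, 0,0.03,0,0,0,0,0.085, 0,0.01,0,0,0,0,0.085, 0,0,0,0,0,0,0.085,0,0,0,0,0,0,0.085]'
python3 look.py w3
python3 -c "
from h import *
cv2.imwrite('pics/t3.png',arm.capture('top')[:,:,::-1]);cv2.imwrite('pics/s3.png',arm.capture('scene')[:,:,::-1])
a=cv2.imread('pics/w3.png');cv2.imwrite('pics/v3.png',cv2.resize(a,(800,600)))"
```

```text
clock: 9.08
eef_pos: [0.5957, -0.3107, 0.133]
tcp_rot: [-90.0, 0.0, 88.1]
ft_force: [-0.4, -0.6, -0.7]
grip_width: 0.063
clock: 9.5
eef_pos: [0.5954, -0.2628, 0.2439]
tcp_rot: [-90.0, 0.1, 87.9]
ft_force: [0.7, 0.2, 0.3]
grip_width: 0.085
clock: 9.92
eef_pos: [0.596, -0.1911, 0.2429]
tcp_rot: [-90.0, 0.0, 92.7]
ft_force: [-0.1, -0.7, 0.7]
grip_width: 0.0847
[ 0.59601698 -0.19105112  0.24289697] [-8.99988397e+01  4.76431729e-02  9.26758139e+01] [-2.86001083e+01  1.62153181e+01  8.36482189e+01 -4.19448880e-02
  8.01127228e+01 -1.21268728e+02]
```

View pics/v3.png

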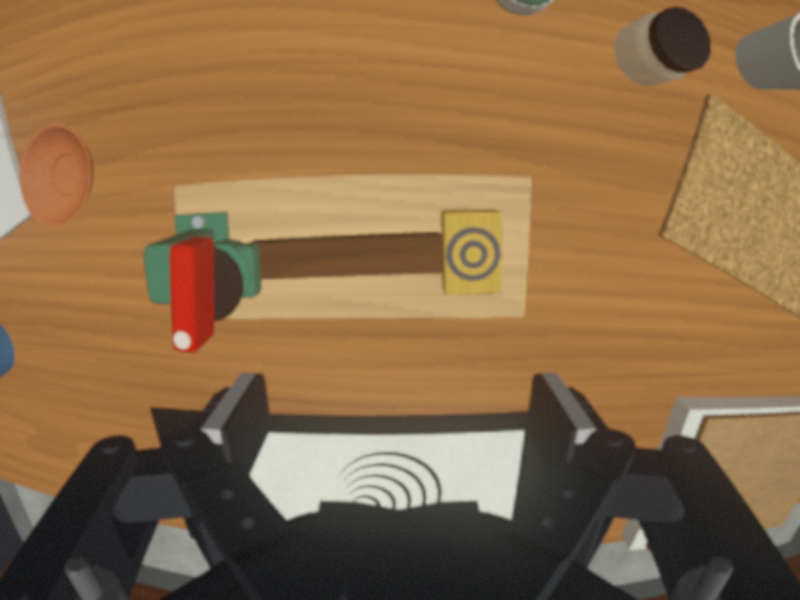

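The knob is open, with its dot end now towards world +x. In the view (800 px) the brass head spans (443–501, 210–294) and the handle runs from (260,258) to (440,252).

Run:
```python
from h import *;import json
st=json.load(open("pics/w3.json"));i=cv2.imread("pics/w3.png");h=cv2.cvtColor(i,cv2.COLOR_BGR2HSV).astype(int);H,S,V=h[...,0],h[...,1],h[...,2]
s=1.5625
def rng(n,y,x,r=6): print(n,h[y-2:y+3,x-2:x+3].reshape(-1,3).mean(0))
rng("brass",140,290);rng("handle",162,220);rng("board",120,220)
sub=np.zeros(H.shape,bool);sub[120:205,150:345]=1
br=np.zeros(H.shape,bool);br[130:192,280:325]=1
br&=(S>150)&(V>130)
c=max(cv2.findContours(br.astype(np.uint8),0,2)[0],key=cv2.contourArea);r=cv2.minAreaRect(c);b=cv2.boxPoints(r)
P=onz("wrist",b,.042,st);print("brass px",r,"\n",P.round(4),P.mean(0).round(4),np.linalg.norm(np.diff(P,axis=0),axis=1))
hd=sub&(V<115)&(S>80)&(H<20);hd[:,:175]=0;hd[:,280:]=0
pts=[]
for x in range(178,280,6):
    ys=np.nonzero(hd[:,x])[0]
    if len(ys)>12: pts.append([x,ys.min()]);pts.append([x,ys.max()+1])
Q=onz("wrist",pts,.042,st);mid=(Q[::2]+Q[1::2])/2;w=np.linalg.norm(Q[::2]-Q[1::2],axis=1)
print(np.c_[mid[:,:2],w].round(4)[::3])
vx,vy,x0,y0=cv2.fitLine(mid[:,:2].astype(np.float32),2,0,.01,.01).ravel();print("dir",np.degrees(np.arctan2(vy,vx)),x0,y0)
print("board",onz("wrist",np.array([[175,186],[531,178],[525,317]])/s,.018,st).round(4))
print("pad seen",onz("wrist",np.array([[710,96],[662,235]])/s,.01,st).round(4))
```

```text
brass [ 22.4  150.64 196.44]
handle [ 13.88 142.2  104.12]
board [ 18.56 100.88 199.4 ]
brass px ((301.0, 147.0), (24.0, 36.0), 90.0) 
 [[ 0.5546 -0.1601  0.042 ]
 [ 0.5518 -0.1177  0.042 ]
 [ 0.5803 -0.1152  0.042 ]
 [ 0.5829 -0.1582  0.042 ]] [ 0.5674 -0.1378  0.042 ] [0.04249907 0.02865932 0.04315324]
[[ 0.5955 -0.2831  0.0295]
 [ 0.5941 -0.2608  0.028 ]
 [ 0.5915 -0.2391  0.0289]
 [ 0.5906 -0.2178  0.0288]
 [ 0.5885 -0.1967  0.0287]
 [ 0.5875 -0.1756  0.0287]]
dir -85.40986 0.59087294 -0.22525217
board [[ 0.5404 -0.3823  0.018 ]
 [ 0.5249 -0.0874  0.018 ]
 [ 0.6419 -0.08    0.018 ]]
pad seen [[0.4232 0.0914 0.01  ]
 [0.5613 0.0481 0.01  ]]
```

Paddle heading is about 94.6°, the balance point is near (0.587, -0.180), and the knob axis is about 94 mm from the centre, as expected. I'll turn the tool across the handle while descending.

```bash
python3 -m creep '[-0.0007,0.0008,-0.011,0,0,-0.1183,0.085, -0.0007,0.0008,-0.011,0,0,-0.1183,0.085, -0.0007,0.0008,-0.011,0,0,-0.1183,0.085, -0.0007,0.0008,-0.011,0,0,-0.1183,0.085, -0.0007,0.0008,-0.011,0,0,-0.1183,0.085]'
python3 -m creep '[-0.0007,0.0008,-0.011,0,0,-0.1183,0.085, -0.0007,0.0008,-0.011,0,0,-0.1183,0.085, -0.0007,0.0008,-0.011,0,0,-0.1183,0.085, -0.0007,0.0008,-0.011,0,0,-0.1183,0.085, -0.0007,0.0008,-0.011,0,0,-0.1183,0.085]'
python3 -m creep '[-0.0007,0.0008,-0.011,0,0,-0.1183,0.085, -0.0007,0.0008,-0.011,0,0,-0.1183,0.085, -0.0007,0.0008,-0.011,0,0,-0.1183,0.085, 0,0,0,0,0,0,0.085, 0,0,0,0,0,0,0.085]'
python3 look.py w4
python3 -c "
from h import *
a=cv2.imread('pics/w4.png');cv2.imwrite('pics/v4.png',cv2.resize(a,(800,600)))"
```

```text
clock: 10.48
eef_pos: [0.5922, -0.1884, 0.1868]
tcp_rot: [-90.0, 0.0, 58.3]
ft_force: [-0.6, -0.8, 0.3]
grip_width: 0.0851
clock: 10.9
eef_pos: [0.5887, -0.1844, 0.1318]
tcp_rot: [-90.0, 0.0, 24.4]
ft_force: [0.0, 0.0, -0.1]
grip_width: 0.0853
clock: 11.32
eef_pos: [0.5862, -0.1813, 0.0989]
tcp_rot: [-89.9, 0.1, 4.6]
ft_force: [0.2, 0.5, 0.6]
grip_width: 0.0846
[ 0.58620257 -0.18131949  0.09885048] [-89.94772451   0.09937298   4.62733482] [-2.82505290e+01  2.34682927e+01  9.18889164e+01 -1.11024780e-02
  6.47546254e+01 -3.28730735e+01]
```

View pics/v4.png

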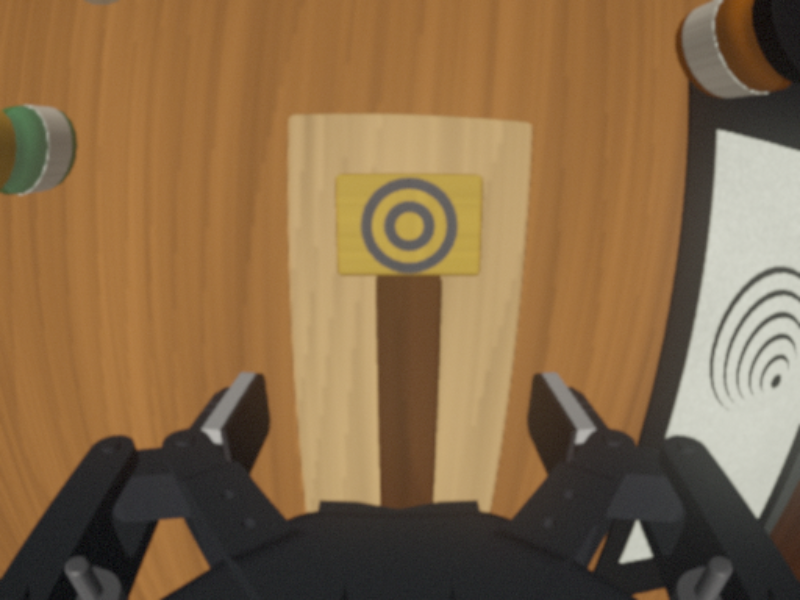

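Well aligned: brass at (337–482, 174–275), handle centred near x=408, fingers midway at x≈400.

Run:
```python
from h import *;import json
st=json.load(open("pics/w4.json"));s=1.5625
P=onz("wrist",np.array([[337,174],[482,175],[480,275],[338,274],[409,275],[407,480]])/s,.042,st);print(P.round(4));b=P[:4].mean(0);print(b)
d=(P[4]-P[5])[:2];d/=np.linalg.norm(d);print(np.degrees(np.arctan2(d[1],d[0])))
print("from brass centre",b[:2]-.0425*d,"from junction",P[4][:2]-.02*d,"brass edge dirs",np.degrees(np.arctan2(*(P[1]-P[0])[1::-1])),np.degrees(np.arctan2(*(P[2]-P[3])[1::-1])))
```

```text
[[ 0.5534 -0.1149  0.042 ]
 [ 0.6151 -0.1101  0.042 ]
 [ 0.6192 -0.154   0.042 ]
 [ 0.5564 -0.1587  0.042 ]
 [ 0.5877 -0.1567  0.042 ]
 [ 0.5968 -0.268   0.042 ]]
[ 0.58603061 -0.13442695  0.042     ]
94.64749074605196
from brass centre [ 0.58947418 -0.17678721] from junction [ 0.58934215 -0.17660683] brass edge dirs 4.519823046143873 4.326474234634171
```

```bash
python3 -m creep '[0.0024,0.0035,-0.015,0,0,0,0.085, 0,0,-0.02,0,0,0,0.085, 0,0,-0.02,0,0,0,0.085, 0,0,-0.017,0,0,0,0.085, 0,0,0,0,0,0,0.07]'
python3 -m creep '[0,0,-0.005,0,0,0,0.055, 0,0,-0.005,0,0,0,0.045, 0,0,0,0,0,0,0.04, 0,0,0,0,0,0,0.04]'
python3 -m creep '[0,0,0,0,0,0,0, 0,0,0,0,0,0,0, 0,0,0,0,0,0,0, 0,0,0,0,0,0,0]'
python3 -m creep '[0,0,0,0,0,0,0, 0,0,0,0,0,0,0]'
python3 -c "from h import *;s=arm.state();print(s['torque'],s['tcp_rot'])"
```

```text
clock: 11.78
eef_pos: [0.5874, -0.1765, 0.025]
tcp_rot: [-89.9, 0.2, 4.6]
ft_force: [-0.9, 1.0, -0.4]
grip_width: 0.0748
clock: 12.12
eef_pos: [0.5898, -0.1773, 0.0186]
tcp_rot: [-90.0, -0.1, 4.5]
ft_force: [0.5, 0.4, -0.5]
grip_width: 0.0398
clock: 12.45
eef_pos: [0.5902, -0.1774, 0.019]
tcp_rot: [-90.1, -0.1, 4.5]
ft_force: [0.3, 0.6, 6.0]
grip_width: 0.0287
clock: 12.62
eef_pos: [0.5902, -0.1774, 0.019]
tcp_rot: [-90.1, -0.1, 4.5]
ft_force: [-0.3, 0.2, 7.5]
grip_width: 0.0289
[ 0.03427667  0.03320453 -0.01396143] [-90.06593001  -0.10740981   4.51195292]
```

```bash
python3 -m creep '[0,0,0.003,0,0,0,0, 0,0,0.003,0,0,0,0, 0,0,0.002,0,0,0,0, 0,0,0,0,0,0,0, 0,0,0,0,0,0,0]'
python3 -c "
from h import *
s=arm.state();print(s['torque'],s['ft_force'],s['tcp_rot'])
a=arm.capture('scene');b=arm.capture('wrist');cv2.imwrite('pics/s5.png',np.hstack([cv2.resize(a[200:360,50:250],(400,320)),cv2.resize(b[50:306,100:420],(400,320))])[:,:,::-1])"
```

```text
clock: 13.03
eef_pos: [0.589, -0.1768, 0.0255]
tcp_rot: [-90.0, 0.0, 4.5]
ft_force: [0.2, -0.2, -4.0]
grip_width: 0.029
[ 0.04521703 -0.00200508 -0.00879434] [ 0.2120759  -0.18485708 -4.02587807] [-8.99819138e+01  2.83256853e-02  4.50386243e+00]
```

View pics/s5.png

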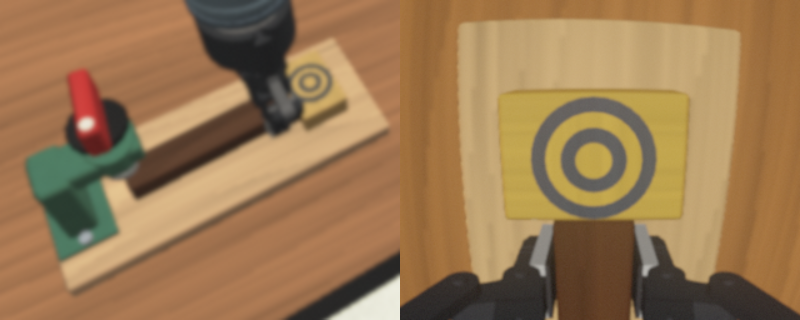

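Lifted (4 N) and level (0.05 Nm). I'll draw it out, then lift.

```bash
python3 -m creep '[-0.0004,0.005,0,0,0,0,0, -0.0008,0.01,0,0,0,0,0, -0.0008,0.01,0,0,0,0,0, -0.0008,0.01,0,0,0,0,0, -0.0008,0.01,0,0,0,0,0]'
python3 -m creep '[-0.0008,0.01,0,0,0,0,0, -0.0004,0.005,0,0,0,0,0, 0,0,0.005,0,0,0,0, 0,0,0.01,0,0,0,0, 0,0,0.015,0,0,0,0]'
python3 -m creep '[0,0,0.02,0,0,0,0, 0,0,0.02,0,0,0,0, 0,0,0.015,0,0,0,0, 0,0,0.01,0,0,0,0,0,0,0,0,0,0,0]'
python3 -c "from h import *;s=arm.state();print(s['torque'],s['tcp_rot'])"
```

```text
clock: 13.55
eef_pos: [0.5854, -0.1303, 0.0257]
tcp_rot: [-90.0, 0.0, 4.5]
ft_force: [-0.3, -0.5, -3.3]
grip_width: 0.0291
clock: 13.97
eef_pos: [0.5837, -0.1169, 0.0556]
tcp_rot: [-90.0, 0.1, 4.5]
ft_force: [-0.5, 0.0, -3.6]
grip_width: 0.0287
clock: 14.38
eef_pos: [0.5865, -0.1182, 0.1244]
tcp_rot: [-90.2, -0.3, 4.5]
ft_force: [0.6, 0.3, -3.6]
grip_width: 0.0291
[-0.00921221 -0.08246886 -0.06455264] [-90.16491842  -0.30665451   4.47578381]
```

```bash
python3 -m creep '[-0.0024,0.012,0,0,0,-0.0236,0, -0.0024,0.024,0,0,0,-0.0236,0, -0.0024,0.024,0,0,0,-0.0236,0, -0.0024,0.024,0,0,0,-0.0236,0, -0.0024,0.024,0,0,0,-0.0236,0]'
python3 -m creep '[-0.0024,0.024,0,0,0,-0.0236,0, -0.0024,0.024,0,0,0,-0.0236,0, -0.0024,0.024,0,0,0,-0.0236,0, -0.0024,0.024,0,0,0,-0.0236,0, -0.0024,0.024,0,0,0,-0.0236,0]'
python3 -m creep '[-0.0024,0.024,0,0,0,-0.0236,0, -0.0024,0.024,0,0,0,-0.0236,0, -0.0024,0.024,0,0,0,-0.0236,0, -0.0024,0.024,0,0,0,-0.0236,0, -0.0024,0.024,0,0,0,-0.0236,0]'
python3 -m creep '[-0.0024,0.015,0,0,0,-0.0236,0, 0,0,0,0,0,0,0, 0,0,0,0,0,0,0, 0,0,0,0,0,0,0]'
python3 look.py w6
python3 -c "
from h import *
a=cv2.imread('pics/w6.png');cv2.imwrite('pics/v6.png',cv2.resize(a,(800,600)));cv2.imwrite('pics/s6.png',arm.capture('scene')[:,:,::-1])"
```

```text
clock: 14.8
eef_pos: [0.5716, -0.0082, 0.1198]
tcp_rot: [-90.0, 0.1, -2.4]
ft_force: [1.2, 0.5, -3.5]
grip_width: 0.0284
clock: 15.22
eef_pos: [0.5597, 0.1119, 0.1198]
tcp_rot: [-90.0, 0.1, -9.1]
ft_force: [1.0, 0.4, -4.2]
grip_width: 0.0291
clock: 15.63
eef_pos: [0.5477, 0.2318, 0.1198]
tcp_rot: [-90.0, 0.1, -15.9]
ft_force: [1.0, -0.3, -3.5]
grip_width: 0.0289
clock: 15.97
eef_pos: [0.5458, 0.2454, 0.12]
tcp_rot: [-90.1, 0.0, -17.1]
ft_force: [0.1, -1.2, -3.4]
grip_width: 0.0291
[0.54575446 0.2453531  0.120015  ] [-9.00589351e+01  4.82593709e-02 -1.71116317e+01] [ 1.28678572e+01  2.01387001e+01  9.36667466e+01 -2.94236744e-02
  6.62658078e+01  2.99913237e+01]
```

View pics/v6.png

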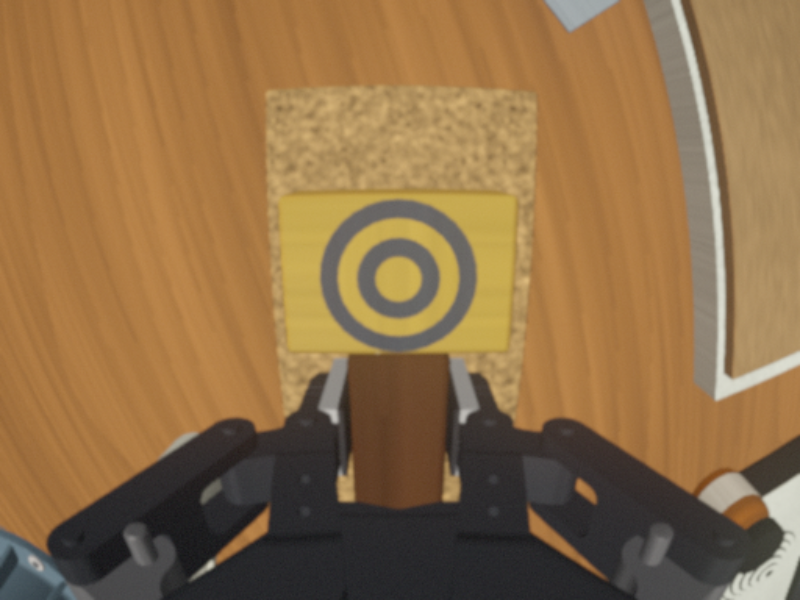

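View pics/s6.png

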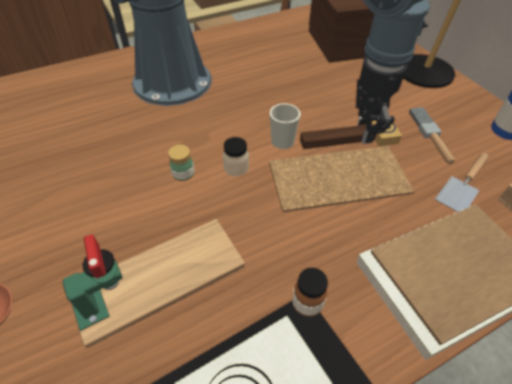

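The paddle is level, aligned with the pad and laterally centred. Pad far corners are at (266,90) and (537,92) in the wrist view. I'll check the pad position while descending.

```bash
python3 - <<'E'
from h import *;import json
st=json.load(open("pics/w6.json"));s=1.5625
P=onz("wrist",np.array([[266,91],[537,93]])/s,.01,st);print(P)
d=np.array([np.cos(np.radians(73)),np.sin(np.radians(73))]);print("pad centre",P.mean(0)[:2]-.15*d,"width",np.linalg.norm(P[0]-P[1]))
g=np.array(st["eef_pos"][:2]);dd=np.array([np.cos(np.radians(72.9)),np.sin(np.radians(72.9))])
B=onz("wrist",np.array([[279,195],[518,195],[511,352],[287,352]])/s,.012+.12+.012,st);print("brass",B.mean(0),"centre from brass",B.mean(0)[:2]-.0775*dd,"from grip",g-.0355*dd)
E
python3 -m creep '[0,0,-0.015,0,0,0,0, 0,0,-0.025,0,0,0,0, 0,0,-0.025,0,0,0,0, 0,0,-0.02,0,0,0,0, 0,0,-0.01,0,0,0,0]'
python3 -m creep '[0,0,-0.004,0,0,0,0, 0,0,0,0,0,0,0, 0,0,0,0,0,0,0]'
```

```text
[[0.50949376 0.37725458 0.01      ]
 [0.65074036 0.33298806 0.01      ]]
pad centre [0.5362613  0.21167561] width 0.14802070123727046
brass [0.5574309  0.28663614 0.144     ] centre from brass [0.53464277 0.21256218] from grip [0.53531603 0.21142245]
clock: 16.48
eef_pos: [0.5443, 0.2445, 0.0228]
tcp_rot: [-90.1, 0.2, -17.2]
ft_force: [-0.9, 0.0, -4.6]
grip_width: 0.0287
clock: 16.73
eef_pos: [0.5471, 0.2459, 0.0228]
tcp_rot: [-90.0, -0.1, -17.2]
ft_force: [0.1, -0.1, -3.5]
grip_width: 0.0285
```

```bash
python3 -m creep '[0,0,-0.004,0,0,0,0, 0,0,-0.002,0,0,0,0, 0,0,-0.001,0,0,0,0, 0,0,0,0,0,0,0,0,0,0,0,0,0,0]'
python3 -m creep '[0,0,-0.0015,0,0,0,0, 0,0,0,0,0,0,0,0,0,0,0,0,0,0]'
python3 -m creep '[0,0,-0.0015,0,0,0,0, 0,0,0,0,0,0,0,0,0,0,0,0,0,0]'
```

```text
clock: 17.15
eef_pos: [0.5461, 0.2461, 0.015]
tcp_rot: [-90.0, -0.0, -17.1]
ft_force: [0.2, -0.5, -4.1]
grip_width: 0.0287
clock: 17.4
eef_pos: [0.546, 0.246, 0.0132]
tcp_rot: [-90.0, 0.0, -17.1]
ft_force: [-0.2, 0.2, -4.2]
grip_width: 0.0289
clock: 17.65
eef_pos: [0.5459, 0.246, 0.0116]
tcp_rot: [-90.0, 0.0, -17.1]
ft_force: [-0.1, 0.4, -2.9]
grip_width: 0.029
```

```bash
python3 -m creep '[0,0,-0.001,0,0,0,0, 0,0,0,0,0,0,0,0,0,0,0,0,0,0]'
python3 -m creep '[0,0,-0.001,0,0,0,0, 0,0,0,0,0,0,0,0,0,0,0,0,0,0]'
python3 -c "from h import *;s=arm.state();print(s['torque'])"
```

```text
clock: 17.9
eef_pos: [0.5462, 0.2461, 0.011]
tcp_rot: [-90.0, -0.0, -17.1]
ft_force: [-0.5, 0.2, -0.2]
grip_width: 0.0288
clock: 18.15
eef_pos: [0.5462, 0.2461, 0.011]
tcp_rot: [-90.0, -0.0, -17.1]
ft_force: [-5.0, -1.5, 8.4]
grip_width: 0.0289
[-0.35317549  0.75537478 -0.06383627]
```

Contact on the pad (force went from -4 to +8 N). I'll release gently and rise.

```bash
python3 -m creep '[0,0,0.0008,0,0,0,0.029, 0,0,0,0,0,0,0.032, 0,0,0,0,0,0,0.04, 0,0,0,0,0,0,0.055, 0,0,0,0,0,0,0.065]'
python3 -m creep '[0,0,0,0,0,0,0.075, 0,0,0.004,0,0,0,0.075, 0,0,0.015,0,0,0,0.075, 0,0,0.03,0,0,0,0.075, 0,0,0.035,0,0,0,0.075]'
python3 -m creep '[0,0,0.035,0,0,0,0.075, -0.02,0,0.035,0,0,0,0.075, -0.035,0,0.03,0,0,0,0.075, -0.035,0,0.02,0,0,0,0.075, -0.035,0,0,0,0,0,0.075]'
python3 -m creep '[-0.03,0,0,0,0,0,0.075, -0.015,0,0,0,0,0,0.075, 0,0,0,0,0,0,0.075, 0,0,0,0,0,0,0.075]'
python3 look.py w7
python3 -c "
from h import *
a=arm.capture('top');s=arm.capture('scene');cv2.imwrite('pics/top7.png',a[:,:,::-1])
cv2.imwrite('pics/v7.png',np.hstack([cv2.resize(a,(400,300)),cv2.resize(s,(400,300))])[:,:,::-1])"
```

```text
clock: 18.57
eef_pos: [0.5463, 0.2461, 0.0106]
tcp_rot: [-90.0, -0.0, -17.1]
ft_force: [0.1, 0.6, -0.3]
grip_width: 0.0634
clock: 18.98
eef_pos: [0.5441, 0.2455, 0.0934]
tcp_rot: [-90.1, 0.3, -17.1]
ft_force: [1.4, 1.0, -0.1]
grip_width: 0.0752
clock: 19.4
eef_pos: [0.426, 0.2467, 0.2169]
tcp_rot: [-89.7, -0.4, -17.2]
ft_force: [-0.2, 1.4, 0.9]
grip_width: 0.0752
clock: 19.73
eef_pos: [0.3795, 0.2463, 0.2124]
tcp_rot: [-89.9, -0.1, -17.1]
ft_force: [-0.2, 0.2, 0.3]
grip_width: 0.0748
[0.37946548 0.24626992 0.21239637] [-89.94088363  -0.09592894 -17.08385459] [ 1.78940086e+01 -4.88708179e+00  1.10245013e+02 -6.80015699e-03
  7.45295787e+01  3.49796212e+01]
```

View pics/v7.png

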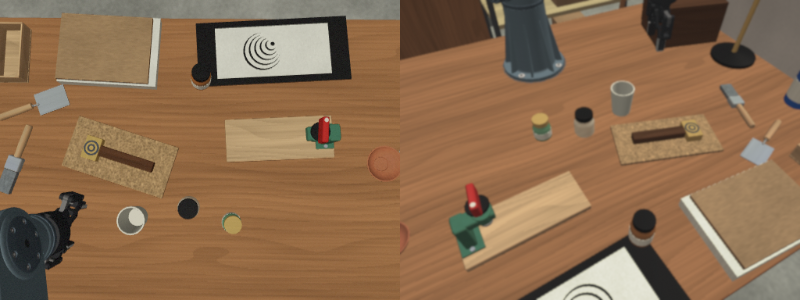

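Both views show the paddle centred lengthwise on the pad, the clamp open and the other things untouched. A quick numeric check, then hand in.

Run:
```python
from h import *
E=onz("top",np.array([[80,146.5],[154.5,165.5]])*1.28,.034);print("ends",E.round(3),"centre",E.mean(0).round(3),"len",np.linalg.norm(E[0]-E[1]))
print(arm.close_job(),arm.state()["clock"])
```

```text
ends [[0.561 0.317 0.034]
 [0.511 0.11  0.034]] centre [0.536 0.213 0.034] len 0.21270997876872197
the job is handed in; nothing more can be done
the job is handed in; nothing more can be done
```

I opened the clamp fully, moved the paddle onto the cork pad, and handed the job in at about 20 s of the 72 s allowed. No verdict was reported.

- **Clamp:** I turned the knob about 4.0 rad counter-clockwise, raising the grip with it, until the reaction torque jumped to 1.7 N m at the top stop. A later picture put the bar at about 4.6 rad, and I left the clamp open.
- **Paddle:** I gripped it at the balance point and it hung level. I raised it 7 mm, drew it out 60 mm, lifted it and carried it over. I lowered it until it touched the pad and released it gently there.
- **Last checks:**
    - The paddle's centre measured (0.536, 0.213) against a pad centre of (0.536, 0.211).
    - It was gripped within about 1° of the pad's long axis just before release.
    - The final top and scene pictures show the jars and other things where they were, and the arm clear of everything.
- **One disagreement:** that last measurement gave a paddle length of 213 mm instead of 200 mm. I read the end points by hand from a half-size picture, so the centre is only good to several millimetres; the close-up before lowering agreed within 2 mm.

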